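Jar into the topping chest, lid on its folding stay

TASK

Put the yellow-capped jelly jar away in the topping chest: raise the lid until its folding stay snaps locked and carries the lid with your hand off it, stand the jar upright in the empty right-hand well while the stay stays locked, then break the stay at its red-sleeved knuckle and let the lid down under control until it is fully shut. Work by feel: do not strain the stay so hard that its clamped foot slips in its slot, do not let the lid fall, set the jar down without dropping or tipping it, and leave the other things where they stand.

Things in the scene. Friction and masses are not known exactly. Their poses are not given: they have to be found in the camera images.
- chest: topping chest fixed on the counter, grey with a stainless lid: 240 mm deep (its x), 300 mm wide (its y), rim 105 mm above the counter. Origin: centre of its underside. x points from its front (robot side) to the hinge side, y to its left, z up. Walls and floor 8 mm; a 5 mm divider at y = 0, its top at 88 mm, makes a left well (taken by the pearl jar) and a right well (empty).
- lid (a joint): angle of the lid, rad: 0 shut, grows as its front edge rises; hinge along the chest's y. The stay stops it somewhere between 1.2 and 1.4 (differs each time, with the setting of the stay's bracket on the lid), so the stop must be found by feel. Lid about 0.7 kg, 238 x 300 x 11 mm, no spring: unsupported it falls shut fast.
- lid_handle (a point): middle of the black tube handle on top of the lid: 16 mm thick, 116 mm long along the chest's y, turns freely about its own axis, so a pinch need not turn with the lid; its axis is 39 mm above the lid's top and 50 mm above the hinge line when shut, 200 mm in front of the hinge, 35 mm behind the lid's front edge. Moves with the lid.
- lid_hinge (a point): middle of the lid's hinge axis, at the chest's far top edge (115 mm behind the chest's centre, 105 mm up); the axis runs along the chest's y.
- stay_pivot (a point): lower pivot of the stay, on its foot outside the chest's right wall: 160 mm right of the chest's middle, 85 mm in front of the hinge, 45 mm below it. The foot is clamped in an upright slot and slips at about 40 N along the stay (about 14 N too much at the handle against the stop); it must not be shifted.
- knuckle_grip (a point): middle of the gripping length of the red sleeve on the stay's stiff, sprung knuckle: 16 mm thick, 50 mm long along the chest's y, free to turn, 200 mm right of the chest's middle. It moves on a circle of 125 mm radius about stay_pivot, in line with the stay's lower link (its x axis turns with the link): low in front with the lid shut (43 mm up), upright when locked (185 mm up).
- well (a point): point on the floor of the right-hand well, 8 mm above the counter, a roomy place for the jar clear of the raised lid. The well is 224 mm deep by 139 mm wide, open above.
- jelly_jar_mid (a point): centre of the amber jar with a yellow cap that is to be put away: upright, 60 mm across, 78 mm high, about 0.28 kg, point 39 mm above its underside.
- pearl_jar_mid (a point): centre of the dark jar with a white cap, same size, standing in the left well; leave it alone.
- shaker_mid (a point): centre of the amber shaker cup on the counter, 90 mm across, 165 mm high; leave it alone.
- measure_mid (a point): centre of the small aluminium measuring cup on the counter, 68 mm across, 65 mm high; leave it alone.
- stay_foot: small steel foot of the stay, 16 mm across, origin at stay_pivot. How the stay works: raised right to the stop, its two links come in line and the knuckle tips a few degrees past line, to the hinge side, and locks; a few mm short at the handle it only hangs. About 5 N at the sleeve towards the chest's front breaks it; then the lid's weight (up to 14 N at the sleeve) folds it forward and down.
Not all that is in view belongs to the job. What is shaped like the part that bears jelly_jar_mid but green or purple is not meant.

How it is judged (in metres and radians):
On the way, in this order (a step that is already met when the one before it is completed fails the run):
1. the lid stands on its locked stay (knuckle tipped over past line) with the fingers off the chest, lid and stay (angle between the x axis of knuckle_grip and the x axis of lid_handle, either way round above 0.635 rad and value of joint lid above 1.1 rad and contact force between the fingers and chest below 0.3 N), for 0.3 s.
2. the jelly jar stands upright in the right-hand well, let go, with the stay still locked (angle between the x axis of knuckle_grip and the x axis of lid_handle, either way round above 0.635 rad and value of joint lid above 1.1 rad and x of jelly_jar_mid in the frame of chest between -0.085 and 0.085 m and y of jelly_jar_mid in the frame of chest between -0.12 and -0.03 m and z of jelly_jar_mid in the frame of chest below 0.053 m and angle between jelly_jar_mid's own z axis and vertical below 0.12 rad and contact force between the fingers and jelly_jar below 0.1 N), for 0.3 s.
At the end, for the whole second after the job is handed in: the lid is fully shut (within 0.03 rad) and at rest, the jelly jar stands upright (leaning less than 0.12 rad) on the floor of the right-hand well, anywhere between its walls, and the robot has let go of everything (value of joint lid below 0.03 rad and velocity of joint lid between -0.05 and 0.05 rad/s and x of jelly_jar_mid in the frame of chest between -0.085 and 0.085 m and y of jelly_jar_mid in the frame of chest between -0.12 and -0.03 m and z of jelly_jar_mid in the frame of chest below 0.053 m and angle between jelly_jar_mid's own z axis and vertical below 0.12 rad and contact force between the fingers and chest below 0.1 N); the robot touches nothing.
It fails at once if the lid falls: it comes down faster than 1.5 rad/s (velocity of joint lid below -1.5 rad/s).
It fails at once if the stay is strained until its foot slips more than 1.5 mm in its slot (distance of stay_pivot from where it was at the start of the episode above 0.0015 m).
It fails at once if the jelly jar is tipped over (angle between jelly_jar_mid's own z axis and vertical above 0.6 rad).
It fails at once if the jelly jar is dropped: out of the fingers and moving faster than 0.45 m/s (a fall of 10 mm) (contact force between the fingers and jelly_jar below 0.1 N and linear speed of jelly_jar above 0.45 m/s).
It fails at once if a bystander is shifted by more than 30 mm or tipped (distance of any of pearl_jar_mid, shaker_mid, measure_mid from where it was at the start of the episode above 0.03 m or angle between any of pearl_jar_mid, shaker_mid, measure_mid's own z axis and vertical above 0.3 rad).
It also fails if it takes over 72 s, if anything falls off the work surface, if the arm or the gripper's body presses on something with over 40 N, if the wrist force passes 120 N, or if a joint passes its speed limit or range.

ROBOT

A 7-joint arm with a two-finger parallel gripper is mounted at the origin on the work surface. World frame = base frame: x ahead of the robot, y to its left, z up, the work surface at z = 0. Lengths are in mm, angles in rad, forces in N, time in s.
With the tool pointing down it reaches from about 425 to 975 mm from the base axis. Payload 16.7 kg.
Tool frame: the origin (TCP) lies midway between the tips of the shut fingers; the grasp point (between the pads) lies 19 mm behind it; z points along the fingers, y is the line along which they close (so a half turn about z gives the same grasp; the last joint's range is limited). The gripper opens to 85 mm and grips with 20 to 120 N. Pads are 22 mm wide; open, the fingers measure 114 mm over their backs; the gripper's body (76 mm by 85 mm) begins 54 mm behind the grasp point. The pads swing forward as they close: fully open they stand 13 mm farther back than shut.
Start: joints at [-1.405, 0.426, 0.074, 1.606, -0.034, 1.111, -0.067], TCP at [209.644, 641.58, 231.302] pointing down, gripper open.
Joint ranges: [-2.85, 2.85], [-0.5, 2.14], [-1.23, 1.37], [0.21, 2.46], [-1.02, 4.16], [0.16, 2.05], [-2.73, 2.73]. Speed limits (rad/s): [1.89, 1.89, 2.39, 2.39, 3.01, 3.01, 3.01].

INTERFACE

Orientations are given as a unit quaternion [w, x, y, z].
In Python, from bench import env, vision, job gives the robot as it stands.
- The arm moves only by the shell command python3 -m crank 'ROWS'. ROWS is JSON, one flat list of numbers, 7 for each row, row after row: the shift along the tool's x, y, z in cm, then the turn, a rotation vector about the tool's x, y, z in rad, then the opening, from 0 (shut) to 1 (fully open). A call has 1 to 10 rows; each row shifts and turns the commanded pose from where the row before left it, along the tool's axes as they then stand; what a row does not reach is not made up. A row lasts 1/12 s, in which the tool goes at most 41.7 mm and 7.16 degrees, less where a joint would pass 70% of its speed; a pose out of reach is approached as far as the arm can. A call with a gripper value outside its range is refused whole. The fingers move at their own pace and stop on an object; the grip force is fixed at half the most. Time passes only in rows, so rows that do not move let the fingers close. It gives the time, the measured TCP pose, the force, the opening and the grip force at its end, in the units of the state.
- env.sense(): the state, without advancing time (a new reading comes with each control period).
- vision.camera(name): name is "side" or "top"; returns a dict with "pixels" (400x640x3 uint8, blue, green, red), "depth" (400x640 float32, mm along the optical axis (not along the pixel's ray), 0 where there is no reading), "vfov" (degrees; the focal length in pixels is half the picture's height over the tangent of half this angle, whatever the lens; pixels are square), "cx", "cy" (the principal point, pixels), "dist" ([k1, k2, p1, p2, k3] as OpenCV has them; the pictures are not rectified), "eye" and "attitude" of the camera in the world. Camera axes: x right, y down, z forward; pixel columns grow to the right and rows downward; lengths in mm; the calibration is good to about 2 mm. A picture is of the moment at which its call begins.
- job.close_job(): hands the job in; it is judged then, once.
The state is a dict: "time": time; "joint_pos": joint angles; "joint_velocities": joint speeds; "joint_efforts": joint torques, N m; "tool_pos": TCP position; "eef_rot": TCP orientation; "contact_force": force on the tool from outside, world axes, zero at the start; "ft_torque": the same for the moment, N m; "width": opening from 0.0 (shut) to 1.0 (fully open); "gripper_force": force on a finger pad.
Only numpy, scipy, OpenCV 4.12 (cv2) and the standard library are available. Lean on these libraries where they do the work, as an engineer would, in place of code of your own. Each camera call takes 0.05 s, during which the arm holds its last target. There are 200 camera calls.

## Working session

There is one attempt and no reset: what is moved stays moved. The work goes in short steps, Python scripts to look and compute and a shell command to move; the robot and the scene stay as the last step left them, time stands still between calls to the robot, and variables do not carry over. Pictures are saved under pics/ and viewed, at most 10 in all, crops included, and the job is handed in when it is done.

```bash
mkdir -p pics; ls; cat > h.py <<'E'
import numpy as np, cv2
from bench import env, vision, job
from scipy.spatial.transform import Rotation as R
def rot(q): return R.from_quat([q[1],q[2],q[3],q[0]])
def att(c):
    a=np.array(c["attitude"],float)
    return a if a.shape==(3,3) else rot(a).as_matrix()
def cloud(c):
    h,w=c["depth"].shape; f=h/2/np.tan(np.radians(c["vfov"])/2)
    K=np.array([[f,0,c["cx"]],[0,f,c["cy"]],[0,0,1.]])
    uv=np.stack(np.meshgrid(np.arange(w),np.arange(h)),-1).reshape(-1,1,2).astype(np.float64)
    n=cv2.undistortPoints(uv,K,np.array(c["dist"],float)).reshape(h,w,2)
    d=c["depth"].astype(float)[...,None]
    P=np.concatenate([n*d,d],-1)
    return P@att(c).T+np.array(c["eye"])
E
python3 - <<'E'
from h import *
s=env.sense(); print(s)
for n in("side","top"):
    c=vision.camera(n); print(n,{k:c[k] for k in c if k not in("pixels","depth")})
    cv2.imwrite(f"pics/{n}0.png",c["pixels"]); np.savez(f"/tmp/{n}0.npz",P=cloud(c),d=c["depth"],im=c["pixels"])
E
```

```text
pics
{'time': 0.0, 'joint_pos': array([-1.40450625,  0.42671905,  0.07384659,  1.60662184, -0.03412059,
        1.11081199, -0.06710302]), 'joint_velocities': array([-0.00011826, -0.00209657, -0.00103037, -0.00072316, -0.00087297,
       -0.00105103, -0.00071378]), 'joint_efforts': array([ 1.44290840e-03, -9.49793172e+01,  3.76174942e+00, -4.63532603e+01,
        1.93344994e-02,  9.88755666e-03, -5.74987439e-05]), 'tool_pos': array([209.52277812, 641.21625549, 230.61256608]), 'eef_rot': array([-6.50183284e-05,  1.57259683e-01,  9.87557071e-01, -6.47254455e-04]), 'contact_force': array([-0.00168807,  0.40998476,  0.36036653]), 'ft_torque': array([-0.00207467, -0.00303023, -0.00429649]), 'gripper_force': 0.0, 'width': 0.9969498294223622}
side {'vfov': 57.75765367896339, 'cx': 319.09547548847513, 'cy': 200.46669244846507, 'dist': array([-0.07569414,  0.        ,  0.        ,  0.        ,  0.        ]), 'eye': array([ 116.47738459, -567.78381202,  696.78831829]), 'attitude': array([-0.40370073,  0.85545016, -0.29560922,  0.13358866])}
top {'vfov': 52.885495394141266, 'cx': 315.6919991408676, 'cy': 196.6500434288036, 'dist': array([-0.04030657,  0.        ,  0.        ,  0.        ,  0.        ]), 'eye': array([ 388.09209539,    5.76055665, 1200.02828532]), 'attitude': array([ 0.04811977, -0.70339625,  0.7080238 , -0.04025556])}
```

View pics/side0.png

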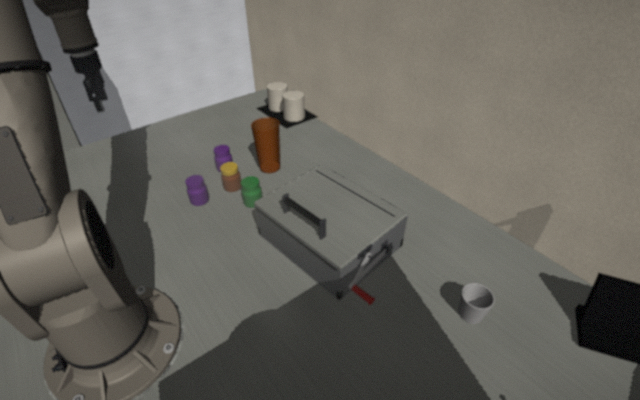

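View pics/top0.png

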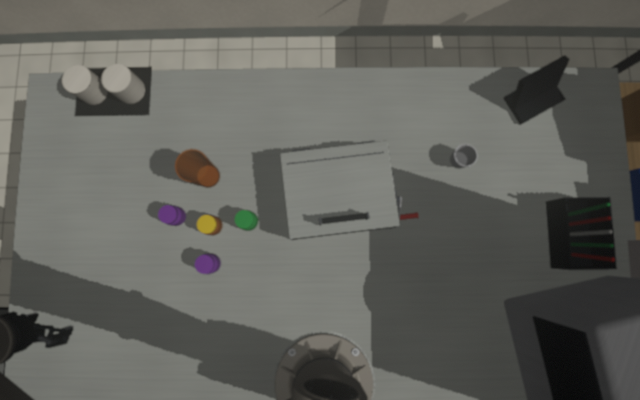

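The side view shows the chest with its handle at (305,215), the red sleeve at (363,295) and the yellow jar at (231,178). In the top view the handle is at (345,216), the sleeve at (409,216) and the yellow cap at (208,224), with purple and green decoys around it.

```bash
python3 - <<'E'
from h import *
for n in("side","top"):
    z=np.load(f"/tmp/{n}0.npz"); P,d,im=z["P"],z["d"],z["im"]
    hsv=cv2.cvtColor(im,cv2.COLOR_BGR2HSV)
    H,S,V=[hsv[...,i].astype(int) for i in range(3)]
    ok=d>0
    base=ok&(P[...,0]>300)&(P[...,0]<900)&(abs(P[...,1])<700)&(P[...,2]<300)
    print(n)
    for nm,m in dict(yellow=(H>20)&(H<33)&(S>150),red=((H<6)|(H>174))&(S>150),green=(H>55)&(H<90)&(S>100),purple=(H>125)&(H<165)&(S>90),orange=(H>5)&(H<=18)&(S>150)).items():
        k,lab,st,ce=cv2.connectedComponentsWithStats((m&base).astype(np.uint8))
        for i in range(1,k):
            if st[i,4]>25:
                q=P[lab==i]; t=q[q[:,2]>np.percentile(q[:,2],95)-8]
                print(nm,st[i,4],ce[i].round(),"min",q.min(0).round(),"max",q.max(0).round(),"topmean",t.mean(0).round(1))
    # lid top
    m=base&(P[...,2]>100)&(P[...,2]<128)&(S<70)&(P[...,1]>-250)&(P[...,1]<250)
    k,lab,st,ce=cv2.connectedComponentsWithStats(m.astype(np.uint8))
    i=1+np.argmax(st[1:,4]); q=P[lab==i]; r=cv2.minAreaRect(q[:,:2].astype(np.float32)); print("lid",r,cv2.boxPoints(r).round(),np.median(q[:,2]))
    m=base&(P[...,2]>138)&(P[...,2]<175)&(P[...,1]>-250)&(P[...,1]<170)&(S<90)
    q=P[m]; r=cv2.minAreaRect(q[:,:2].astype(np.float32)); print("handle",r,q.mean(0),q[:,2].max(),len(q))
E
```

```text
side
yellow 119 [230. 168.] min [433. 299.  67.] max [474. 346.  81.] topmean [453.3 319.9  76.8]
red 116 [363. 295.] min [ 465. -275.   39.] max [ 480. -226.   51.] topmean [ 471.6 -252.2   47.4]
green 231 [251. 186.] min [443. 190.  43.] max [489. 241.  80.] topmean [466.3 214.7  76.8]
purple 228 [222. 154.] min [455. 407.  36.] max [504. 458.  81.] topmean [479.8 431.5  77.3]
purple 393 [196. 190.] min [314. 297.   6.] max [362. 350.  80.] topmean [339.8 322.9  76.8]
orange 1150 [267. 143.] min [559. 298.   4.] max [808. 648. 167.] topmean [603.2 337.5 159.9]
lid ((546.2815551757812, -53.75532531738281), (246.5677947998047, 316.664794921875), 6.754814147949219) [[ 405.   89.]
 [ 442. -225.]
 [ 687. -196.]
 [ 650.  118.]] 115.12686075596412
handle ((462.6777648925781, -56.52693176269531), (19.483125686645508, 130.51539611816406), 6.725435256958008) [460.0299226  -62.47166827 158.24662019] 169.8771752977807 426
top
yellow 283 [207. 224.] min [429. 302.  53.] max [480. 353.  84.] topmean [454.8 326.5  78. ]
green 331 [245. 220.] min [441. 192.  28.] max [493. 246.  83.] topmean [467.8 220.1  77.8]
purple 398 [171. 215.] min [456. 408.  17.] max [508. 464.  85.] topmean [483.4 437.5  78.3]
purple 359 [207. 263.] min [320. 299.  35.] max [370. 355.  83.] topmean [344.1 328.   78.1]
orange 308 [207. 176.] min [565. 300.  -0.] max [635. 377. 169.] topmean [582.2 310.6 163.5]
lid ((549.3590087890625, -52.97193908691406), (246.7330780029297, 316.96173095703125), 6.447356224060059) [[ 409.   91.]
 [ 445. -224.]
 [ 690. -197.]
 [ 654.  118.]] 115.82561007371521
handle ((462.692138671875, -54.15193176269531), (16.81235122680664, 128.6173553466797), 6.625479698181152) [462.78482597 -54.95933983 161.51689429] 171.26186670759284 309
```

```bash
cat >> h.py <<'E'
yaw=0.115; C=np.array([546.5,-44.8,0.]); M=np.array([[np.cos(yaw),-np.sin(yaw),0],[np.sin(yaw),np.cos(yaw),0],[0,0,1]])
def ch(p): return C+M@np.array(p,float)          # chest -> world
def inch(p): return (np.asarray(p)-C)@M            # world -> chest
def down(a=yaw): # fingers down, tool y along world angle a
    s,c=np.sin(a),np.cos(a); return R.from_matrix(np.array([[-s,c,0],[c,s,0],[0,0,-1]]))
def step(a,b,Rt,n=1): # cm, tool axes, per row
    return (Rt.inv().apply((np.array(b)-np.array(a))/10)/n).round(3)
def st():
    s=env.sense(); print("t",round(s["time"],2),"tcp",s["tool_pos"].round(1),"chest",inch(s["tool_pos"]).round(1),"F",s["contact_force"].round(1),"w",round(s["width"],3),"turn-to-down",(rot(s["eef_rot"]).inv()*down()).as_rotvec().round(3)); return s
E
python3 - <<'E'
from h import *
s=st(); r=rot(s["eef_rot"]); p=s["tool_pos"]
a=[480,250,231]
print(step(p,a,r,12), step(a,[463,-54.5,190],r,8), ch([-85,0,0]), ch([115,0,105]))
E
```

```text
t 0.1 tcp [209.6 641.2 230.7] chest [-256.   720.2  230.7] F [ 0.2 -0.2 -0.9] w 1.002 turn-to-down [-1.00e-03  1.00e-03  1.14e+00]
[-3.155 -2.399  0.   ] [-0.98  -3.683  0.517] [462.06144333 -54.55346851   0.        ] [660.7404002  -31.60413083 105.        ]
```

```bash
python3 -m crank '[-3.155,-2.4,0,0,0,0,1, -3.155,-2.4,0,0,0,0,1, -3.155,-2.4,0,0,0,0,1, -3.155,-2.4,0,0,0,0,1, -3.155,-2.4,0,0,0,0,1, -3.155,-2.4,0,0,0,0,1, -3.155,-2.4,0,0,0,0,1, -3.155,-2.4,0,0,0,0,1, -3.155,-2.4,0,0,0,0,1, -3.155,-2.4,0,0,0,0,1]'
python3 -m crank '[-3.155,-2.4,0,0,0,0,1, -3.155,-2.4,0,0,0,0,1, -0.98,-3.68,0.5,0,0,0,1, -0.98,-3.68,0.5,0,0,0,1, -0.98,-3.68,0.5,0,0,0,1, -0.98,-3.68,0.5,0,0,0,1, -0.98,-3.68,0.5,0,0,0,1, -0.98,-3.68,0.5,0,0,0,1, -0.98,-3.68,0.5,0,0,0,1, -0.98,-3.68,0.5,0,0,0,1]'
python3 -m crank '[0,0,0,0,0,0.114,1, 0,0,0,0,0,0.114,1, 0,0,0,0,0,0.114,1, 0,0,0,0,0,0.114,1, 0,0,0,0,0,0.114,1, 0,0,0,0,0,0.114,1, 0,0,0,0,0,0.114,1, 0,0,0,0,0,0.114,1, 0,0,0,0,0,0.114,1, 0,0,0,0,0,0.114,1]'
python3 -c "
from h import *
s=st(); print(step(s['tool_pos'],ch([-85,0,136]),rot(s['eef_rot'])))"
```

```text
time: 0.93
tool_pos: [435.6, 313.6, 231.3]
eef_rot: [-0.0, 0.157, 0.988, -0.0]
contact_force: [0.6, 0.3, 1.1]
width: 1.0
gripper_force: 0.0
time: 1.77
tool_pos: [462.5, -55.7, 191.2]
eef_rot: [0.0, 0.157, 0.988, 0.0]
contact_force: [1.6, -0.2, 0.5]
width: 1.001
gripper_force: 0.0
time: 2.6
tool_pos: [462.9, -54.0, 191.2]
eef_rot: [-0.0, 0.667, 0.745, -0.0]
contact_force: [-1.2, 0.0, -0.2]
width: 1.003
gripper_force: 0.0
t 2.6 tcp [462.9 -54.  191.2] chest [-84.1   0.5 191.2] F [-1.2  0.  -0.2] w 1.003 turn-to-down [-0.     0.    -0.006]
[-0.048 -0.092  5.52 ]
```

```bash
python3 -m crank '[0,-0.1,2.0,0,0,-0.006,1, 0,0,2.0,0,0,0,1, 0,0,1.5,0,0,0,1, 0,0,0,0,0,0,1]'
python3 -m crank '[0,0,0,0,0,0,0.3, 0,0,0,0,0,0,0.2, 0,0,0,0,0,0,0, 0,0,0,0,0,0,0, 0,0,0,0,0,0,0, 0,0,0,0,0,0,0]'
python3 -c "
from h import *
s=st()
c=vision.camera('side'); cv2.imwrite('pics/side1.png',cv2.resize(c['pixels'][120:320,200:440],None,fx=3,fy=3))"
```

```text
time: 2.93
tool_pos: [460.5, -54.0, 134.1]
eef_rot: [-0.001, 0.663, 0.749, -0.002]
contact_force: [-1.6, 1.1, 0.0]
width: 1.003
gripper_force: 0.0
time: 3.43
tool_pos: [461.9, -54.1, 136.7]
eef_rot: [-0.0, 0.663, 0.749, 0.0]
contact_force: [-4.6, -0.3, 20.1]
width: 0.167
gripper_force: 58.5
t 3.43 tcp [461.9 -54.1 136.7] chest [-85.1   0.5 136.7] F [-4.6 -0.3 20.1] w 0.167 turn-to-down [-0.    -0.     0.006]
```

View pics/side1.png

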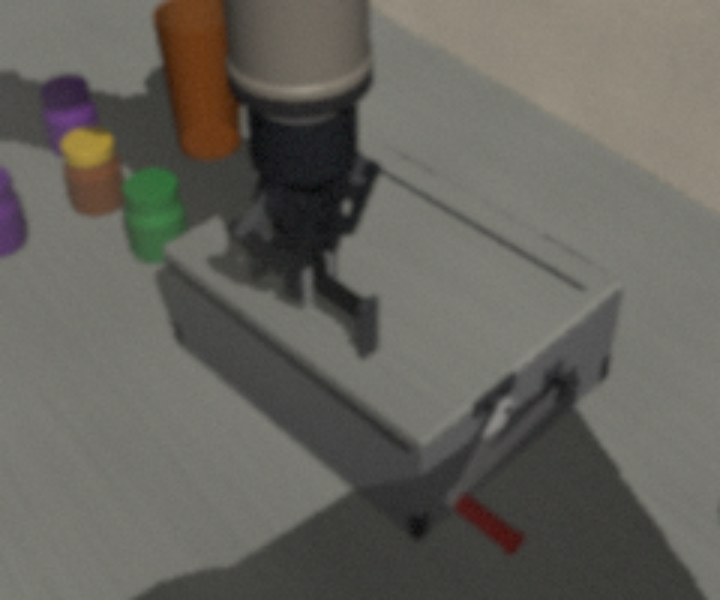

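The picture shows the fingers closed on the black handle tube at about (310,270), with the red sleeve at (490,523). Next I'll work out the lifting arc.

```bash
python3 - <<'E'
from h import *
f=lambda t: 20.62*np.array([-np.cos(.245+t),-np.sin(.245+t)])  # tool y, tool z (cm)
for t0,t1,n in((0,1.0,20),(1.0,1.2,10)):
    T=np.linspace(t0,t1,n+1); print(np.diff([f(t) for t in T],axis=0).round(2).tolist())
E
```

```text
[[0.27, -0.99], [0.32, -0.98], [0.37, -0.96], [0.42, -0.94], [0.47, -0.92], [0.51, -0.89], [0.56, -0.87], [0.6, -0.84], [0.64, -0.81], [0.68, -0.78], [0.72, -0.74], [0.75, -0.7], [0.79, -0.66], [0.82, -0.62], [0.85, -0.58], [0.88, -0.54], [0.9, -0.49], [0.93, -0.45], [0.95, -0.4], [0.97, -0.35]]
[[0.39, -0.13], [0.39, -0.12], [0.4, -0.11], [0.4, -0.1], [0.4, -0.1], [0.4, -0.09], [0.4, -0.08], [0.41, -0.07], [0.41, -0.06], [0.41, -0.06]]
```

```bash
python3 -m crank '[0,0,-0.1,0,0,0,0, 0,0.27,-0.99,0,0,0,0, 0,0.32,-0.98,0,0,0,0, 0,0.37,-0.96,0,0,0,0, 0,0.42,-0.94,0,0,0,0, 0,0,0,0,0,0,0]'; python3 -m crank '[0,0.47,-0.92,0,0,0,0, 0,0.51,-0.89,0,0,0,0, 0,0.56,-0.87,0,0,0,0, 0,0.60,-0.84,0,0,0,0, 0,0.64,-0.81,0,0,0,0, 0,0.68,-0.78,0,0,0,0, 0,0,0,0,0,0,0]'
python3 -c "
from h import *
s=st()"
```

```text
time: 3.98
tool_pos: [476.7, -52.4, 177.8]
eef_rot: [0.0, 0.663, 0.749, 0.0]
contact_force: [-0.4, -2.4, -4.7]
width: 0.165
gripper_force: 59.8
time: 4.57
tool_pos: [511.9, -48.3, 228.7]
eef_rot: [0.001, 0.663, 0.749, 0.0]
contact_force: [-1.5, -2.7, -3.9]
width: 0.161
gripper_force: 60.2
t 4.57 tcp [511.9 -48.3 228.7] chest [-34.8   0.5 228.7] F [-1.5 -2.7 -3.9] w 0.161 turn-to-down [0.001 0.    0.006]
```

```bash
python3 -m crank '[0,0.72,-0.74,0,0,0,0, 0,0.75,-0.70,0,0,0,0, 0,0.79,-0.66,0,0,0,0, 0,0.82,-0.62,0,0,0,0, 0,0.85,-0.58,0,0,0,0, 0,0,0,0,0,0,0]'; python3 -m crank '[0,0.88,-0.54,0,0,0,0, 0,0.90,-0.49,0,0,0,0, 0,0.93,-0.45,0,0,0,0, 0,0.95,-0.40,0,0,0,0, 0,0.97,-0.35,0,0,0,0, 0,0,0,0,0,0,0]';  python3 -m crank '[0,0.39,-0.13,0,0,0,0, 0,0.39,-0.12,0,0,0,0, 0,0.40,-0.11,0,0,0,0, 0,0.40,-0.10,0,0,0,0,0,0,0,0,0,0,0]'
python3 -c "
from h import *
s=st();p=inch(s['tool_pos'])+[0,0,19]-[115,0,105];print(np.hypot(p[0],p[2]),np.arctan2(p[2],-p[0])-.245)"
```

```text
time: 5.07
tool_pos: [550.9, -43.9, 261.1]
eef_rot: [0.001, 0.663, 0.749, -0.0]
contact_force: [-0.3, -4.8, -3.1]
width: 0.165
gripper_force: 60.2
time: 5.57
tool_pos: [596.7, -38.7, 282.9]
eef_rot: [0.001, 0.663, 0.748, -0.001]
contact_force: [-0.9, -7.0, -2.0]
width: 0.161
gripper_force: 60.5
time: 5.98
tool_pos: [611.4, -36.9, 287.2]
eef_rot: [0.0, 0.663, 0.748, -0.001]
contact_force: [-0.1, -6.2, -3.6]
width: 0.163
gripper_force: 60.4
t 5.98 tcp [611.4 -36.9 287.2] chest [ 65.4   0.4 287.2] F [-0.1 -6.2 -3.6] w 0.163 turn-to-down [-0.001  0.001  0.005]
207.19668203900693 1.0840205814546953
```

```bash
python3 -m crank '[-0.1,0.2,-0.05,0,0,0,0, 0,0,0,0,0,0,0]'; python3 -m crank '[0,0.2,-0.045,0,0,0,0, 0,0.2,-0.04,0,0,0,0,0,0,0,0,0,0,0]'; python3 -m crank '[0,0.2,-0.04,0,0,0,0, 0,0.2,-0.035,0,0,0,0,0,0,0,0,0,0,0]'; python3 -m crank '[0,0.2,-0.035,0,0,0,0, 0,0,0,0,0,0,0,0,0,0,0,0,0,0]'
python3 -c "
from h import *
s=st();p=inch(s['tool_pos'])+[0,0,19]-[115,0,105];print(np.hypot(p[0],p[2]),np.arctan2(p[2],-p[0])-.245)"
```

```text
time: 6.15
tool_pos: [613.3, -36.8, 287.6]
eef_rot: [-0.0, 0.663, 0.749, -0.0]
contact_force: [0.0, -2.5, -2.8]
width: 0.163
gripper_force: 60.5
time: 6.4
tool_pos: [617.3, -36.3, 288.6]
eef_rot: [0.0, 0.663, 0.749, -0.0]
contact_force: [-0.5, -3.1, -0.8]
width: 0.163
gripper_force: 60.5
time: 6.65
tool_pos: [621.3, -35.8, 289.3]
eef_rot: [0.0, 0.663, 0.749, 0.0]
contact_force: [0.1, -3.8, -0.1]
width: 0.169
gripper_force: 60.7
time: 6.9
tool_pos: [623.1, -35.6, 289.7]
eef_rot: [0.0, 0.663, 0.749, 0.0]
contact_force: [-0.7, -5.0, 0.6]
width: 0.165
gripper_force: 60.7
t 6.9 tcp [623.1 -35.6 289.7] chest [ 77.2   0.3 289.7] F [-0.7 -5.   0.6] w 0.165 turn-to-down [0.001 0.    0.006]
207.17165800054113 1.1422518061826943
```

```bash
python3 -m crank '[-0.08,0.2,-0.035,0,0,0,0, 0,0,0,0,0,0,0]'; python3 -m crank '[-0.02,0.2,-0.03,0,0,0,0,0,0,0,0,0,0,0]'; python3 -m crank '[-0.02,0.2,-0.03,0,0,0,0, 0,0,0,0,0,0,0]'; python3 -m crank '[-0.02,0.1,-0.015,0,0,0,0, 0,0,0,0,0,0,0]';
python3 -m crank '[-0.01,0.1,-0.015,0,0,0,0, 0,0,0,0,0,0,0]'
python3 -c "
from h import *
s=st();p=inch(s['tool_pos'])+[0,0,19]-[115,0,105];print(np.hypot(p[0],p[2]),np.arctan2(p[2],-p[0])-.245)"
```

```text
time: 7.07
tool_pos: [625.3, -35.4, 290.0]
eef_rot: [-0.0, 0.663, 0.749, 0.0]
contact_force: [-1.0, 0.5, 3.7]
width: 0.164
gripper_force: 61.0
time: 7.23
tool_pos: [627.4, -35.2, 290.3]
eef_rot: [-0.0, 0.663, 0.749, 0.0]
contact_force: [-3.1, 3.3, 5.9]
width: 0.166
gripper_force: 61.3
time: 7.4
tool_pos: [629.4, -35.0, 290.7]
eef_rot: [-0.0, 0.663, 0.749, 0.001]
contact_force: [-1.5, 4.6, 5.7]
width: 0.163
gripper_force: 61.3
time: 7.57
tool_pos: [630.3, -34.9, 290.8]
eef_rot: [-0.0, 0.663, 0.749, 0.001]
contact_force: [-2.5, 5.0, 6.4]
width: 0.163
gripper_force: 61.3
time: 7.73
tool_pos: [631.3, -34.8, 291.0]
eef_rot: [-0.0, 0.663, 0.749, 0.001]
contact_force: [-3.1, 6.2, 6.4]
width: 0.162
gripper_force: 61.3
t 7.73 tcp [631.3 -34.8 291. ] chest [8.54e+01 2.00e-01 2.91e+02] F [-3.1  6.2  6.4] w 0.162 turn-to-down [ 0.    -0.001  0.007]
207.07770776664643 1.1823781250560108
```

```bash
cat >> h.py <<'E'
def red():
    for n in("side","top"):
        c=vision.camera(n); P=cloud(c); hsv=cv2.cvtColor(c["pixels"],cv2.COLOR_BGR2HSV); H,S=hsv[...,0],hsv[...,1]
        Q=inch(P)
        m=((H<6)|(H>174))&(S>140)&(c["depth"]>0)&(abs(Q[...,0])<220)&(Q[...,1]<-150)&(Q[...,1]>-300)&(Q[...,2]<300)
        q=Q[m]
        if len(q)>15: 
            print(n,len(q),"sleeve chest med",np.median(q,0).round(1),"min",q.min(0).round(1),"max",q.max(0).round(1))
        else: print(n,len(q))
E
python3 -m crank '[0.06,0,-0.04,0,0,0,0, 0,0,0,0,0,0,0]'
python3 -c "
from h import *
s=st();red()"
```

```text
time: 7.9
tool_pos: [631.0, -34.8, 291.0]
eef_rot: [-0.0, 0.663, 0.749, 0.0]
contact_force: [-0.3, 2.9, 1.5]
width: 0.164
gripper_force: 60.9
t 7.9 tcp [631.  -34.8 291. ] chest [8.51e+01 2.00e-01 2.91e+02] F [-0.3  2.9  1.5] w 0.164 turn-to-down [-0.    -0.     0.007]
side 166 sleeve chest med [  11.5 -196.5  189.2] min [   6.2 -221.2  180.8] max [  21.5 -168.9  194. ]
top 78 sleeve chest med [  16.1 -192.   191.3] min [  10.8 -216.8  186. ] max [  21.6 -169.3  196.8]
```

```bash
python3 -m crank '[0,0.1,-0.02,0,0,0,0, 0,0,0,0,0,0,0]'; python3 -m crank '[0,0.1,-0.02,0,0,0,0,0,0,0,0,0,0,0]'; python3 -m crank '[0,0.1,-0.02,0,0,0,0, 0,0,0,0,0,0,0]'
python3 -c "
from h import *
s=st();red()"
```

```text
time: 8.17
tool_pos: [631.8, -34.8, 291.1]
eef_rot: [-0.0, 0.663, 0.749, -0.0]
contact_force: [-1.2, 5.3, 0.5]
width: 0.168
gripper_force: 60.9
time: 8.33
tool_pos: [632.8, -34.6, 291.3]
eef_rot: [-0.0, 0.663, 0.749, -0.0]
contact_force: [-1.7, 5.7, 0.0]
width: 0.165
gripper_force: 60.8
time: 8.5
tool_pos: [633.8, -34.5, 291.4]
eef_rot: [-0.0, 0.663, 0.749, -0.0]
contact_force: [-0.2, 5.4, -0.4]
width: 0.166
gripper_force: 60.8
t 8.5 tcp [633.8 -34.5 291.4] chest [8.790e+01 2.000e-01 2.914e+02] F [-0.2  5.4 -0.4] w 0.166 turn-to-down [-0.001 -0.001  0.006]
side 168 sleeve chest med [  14.6 -196.5  189.8] min [  10.  -220.6  180.9] max [  26.5 -168.1  194.1]
top 75 sleeve chest med [  20.  -193.   191.7] min [  15.  -217.7  186. ] max [  24.6 -169.7  195.8]
```

```bash
python3 -m crank '[0.02,0.1,-0.015,0,0,0,0, 0,0,0,0,0,0,0]'; python3 -m crank '[0,0.1,-0.01,0,0,0,0,0,0,0,0,0,0,0]'; python3 -m crank '[0,0.1,-0.01,0,0,0,0, 0,0,0,0,0,0,0]'
python3 -c "
from h import *
s=st();red()"
```

```text
time: 8.77
tool_pos: [634.8, -34.4, 291.6]
eef_rot: [-0.0, 0.663, 0.749, -0.0]
contact_force: [-0.6, 4.8, -1.7]
width: 0.163
gripper_force: 60.7
time: 8.93
tool_pos: [635.8, -34.3, 291.7]
eef_rot: [-0.0, 0.663, 0.749, -0.0]
contact_force: [-0.2, 4.6, -2.5]
width: 0.164
gripper_force: 60.7
time: 9.1
tool_pos: [636.8, -34.2, 291.8]
eef_rot: [-0.0, 0.663, 0.749, -0.0]
contact_force: [-1.1, 5.1, -2.4]
width: 0.165
gripper_force: 60.7
t 9.1 tcp [636.8 -34.2 291.8] chest [9.090e+01 2.000e-01 2.918e+02] F [-1.1  5.1 -2.4] w 0.165 turn-to-down [-0.    -0.     0.006]
side 164 sleeve chest med [  18.3 -196.7  189.8] min [  13.8 -220.8  181.3] max [  27.9 -169.   193.6]
top 76 sleeve chest med [  22.8 -193.8  191.4] min [  18.5 -217.5  186.7] max [  28.1 -170.   196.5]
```

```bash
python3 -m crank '[0,0.1,-0.005,0,0,0,0, 0,0,0,0,0,0,0]'; python3 -m crank '[0,0.1,-0.005,0,0,0,0,0,0,0,0,0,0,0]'; python3 -m crank '[0,0.1,-0.005,0,0,0,0, 0,0,0,0,0,0,0]'
python3 -c "
from h import *
s=st();red()"
```

```text
time: 9.37
tool_pos: [637.8, -34.1, 291.9]
eef_rot: [-0.0, 0.663, 0.749, -0.0]
contact_force: [-0.5, 4.9, 0.1]
width: 0.166
gripper_force: 60.7
time: 9.53
tool_pos: [638.9, -34.0, 292.0]
eef_rot: [-0.0, 0.663, 0.749, -0.0]
contact_force: [-2.5, 5.6, -0.9]
width: 0.164
gripper_force: 60.8
time: 9.7
tool_pos: [639.9, -33.9, 292.1]
eef_rot: [-0.0, 0.663, 0.749, 0.0]
contact_force: [-0.6, 5.9, -0.6]
width: 0.166
gripper_force: 60.8
t 9.7 tcp [639.9 -33.9 292.1] chest [9.400e+01 1.000e-01 2.921e+02] F [-0.6  5.9 -0.6] w 0.166 turn-to-down [-0.    -0.     0.006]
side 162 sleeve chest med [  22.2 -195.3  190. ] min [  16.4 -221.1  181.4] max [  33.  -169.6  194.4]
top 73 sleeve chest med [  26.7 -194.2  192.1] min [  22.1 -217.7  186.7] max [  32.1 -170.5  195.5]
```

```bash
python3 -m crank '[0,0.1,-0.005,0,0,0,0, 0,0,0,0,0,0,0]'; python3 -m crank '[0,0.1,-0.005,0,0,0,0,0,0,0,0,0,0,0]'; python3 -m crank '[0,0.1,-0.005,0,0,0,0, 0,0,0,0,0,0,0]'; python3 -m crank '[0,0.05,-0.002,0,0,0,0, 0,0,0,0,0,0,0]'
python3 -c "
from h import *
s=st();red()"
```

```text
time: 9.97
tool_pos: [640.9, -33.7, 292.2]
eef_rot: [-0.0, 0.663, 0.749, 0.0]
contact_force: [-0.7, 4.9, -0.3]
width: 0.165
gripper_force: 60.8
time: 10.13
tool_pos: [641.9, -33.6, 292.3]
eef_rot: [-0.0, 0.663, 0.749, 0.0]
contact_force: [-2.1, 6.2, 0.4]
width: 0.163
gripper_force: 60.8
time: 10.3
tool_pos: [643.0, -33.5, 292.4]
eef_rot: [-0.0, 0.663, 0.749, 0.0]
contact_force: [-1.2, 5.2, 1.3]
width: 0.167
gripper_force: 60.9
time: 10.47
tool_pos: [643.4, -33.4, 292.4]
eef_rot: [-0.0, 0.663, 0.749, 0.0]
contact_force: [-2.3, 5.6, -0.2]
width: 0.162
gripper_force: 60.9
t 10.47 tcp [643.4 -33.4 292.4] chest [9.760e+01 2.000e-01 2.924e+02] F [-2.3  5.6 -0.2] w 0.162 turn-to-down [ 0.    -0.     0.006]
side 161 sleeve chest med [  27.1 -196.   190. ] min [  21.6 -221.3  178.5] max [  38.9 -168.2  193.9]
top 73 sleeve chest med [  31.4 -195.1  192.3] min [  27.  -219.   187.3] max [  36.3 -169.2  196.9]
```

```bash
cat > g.py <<'E'
import sys; from h import *
s=env.sense(); f=s["contact_force"]@M; print(s["tool_pos"].round(1),f.round(1)); sys.exit(f[0]<-6)
E
set -e
python3 -m crank '[0,0.06,-0.003,0,0,0,0, 0,0,0,0,0,0,0]' >/dev/null; python3 g.py; python3 -m crank '[0,0.06,-0.003,0,0,0,0,0,0,0,0,0,0,0]'>/dev/null; python3 g.py;  python3 -m crank '[0,0.06,-0.003,0,0,0,0, 0,0,0,0,0,0,0]'>/dev/null; python3 g.py;  python3 -m crank '[0,0.06,-0.002,0,0,0,0, 0,0,0,0,0,0,0]'>/dev/null; python3 g.py; python3 -m crank '[0,0.06,-0.002,0,0,0,0, 0,0,0,0,0,0,0]'>/dev/null; python3 g.py; python3 -m crank '[0,0.06,-0.002,0,0,0,0, 0,0,0,0,0,0,0]'>/dev/null; python3 g.py
python3 -c "
from h import *
s=st();red()
c=vision.camera('side'); cv2.imwrite('pics/side2.png',cv2.resize(c['pixels'][80:330,250:450],None,fx=2.4,fy=2.4))"
```

```text
[644.  -33.4 292.5] [-0.2  6.1  0.5]False
```

```bash
sed -i 's/sys.exit(f\[0\]<-6)/sys.exit(int(f[0]<-6))/' g.py
set -e
python3 -m crank '[0,0.06,-0.003,0,0,0,0,0,0,0,0,0,0,0]'>/dev/null; python3 g.py;  python3 -m crank '[0,0.06,-0.003,0,0,0,0, 0,0,0,0,0,0,0]'>/dev/null; python3 g.py;  python3 -m crank '[0,0.06,-0.002,0,0,0,0, 0,0,0,0,0,0,0]'>/dev/null; python3 g.py; python3 -m crank '[0,0.06,-0.002,0,0,0,0, 0,0,0,0,0,0,0]'>/dev/null; python3 g.py; python3 -m crank '[0,0.06,-0.002,0,0,0,0, 0,0,0,0,0,0,0]'>/dev/null; python3 g.py
python3 -c "
from h import *
s=st();red()
c=vision.camera('side'); cv2.imwrite('pics/side2.png',cv2.resize(c['pixels'][80:330,250:450],None,fx=2.4,fy=2.4))"
```

```text
[644.6 -33.3 292.5] [-0.4  5.   1.7]
[645.3 -33.2 292.6] [-0.8  6.2  1.1]
[645.9 -33.2 292.6] [-0.5  5.8  1.4]
[646.5 -33.1 292.7] [-0.2  5.6  1.3]
[647.1 -33.  292.7] [-0.4  5.5  2.5]
t 11.57 tcp [647.1 -33.  292.7] chest [1.013e+02 2.000e-01 2.927e+02] F [-1.1  5.4  2.5] w 0.164 turn-to-down [ 0.    -0.     0.006]
side 159 sleeve chest med [  32.8 -196.4  189.7] min [  28.3 -221.   180.6] max [  42.4 -169.3  193.7]
top 73 sleeve chest med [  37.5 -194.1  191.9] min [  33.  -217.6  185.4] max [  42.7 -169.4  196.5]
```

View pics/side2.png

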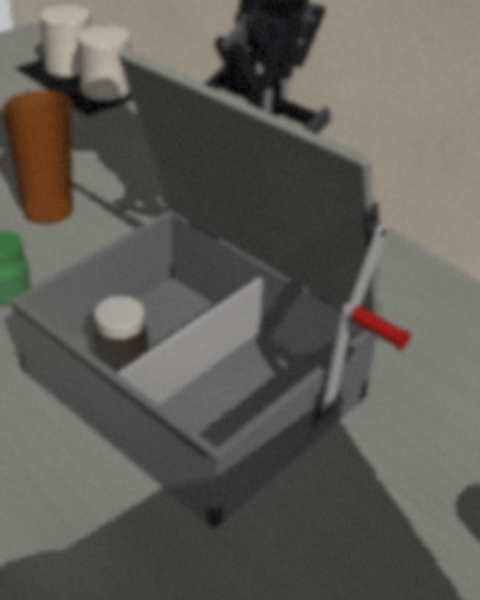

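The lid is raised and the two stay links run from (325,410) through the knuckle at (350,315) to (380,228). They are almost in line, so I'll continue in guarded steps.

```bash
set -e
python3 -m crank '[0,0.05,-0.004,0,0,0,0,0,0,0,0,0,0,0]'>/dev/null; python3 g.py;  python3 -m crank '[0,0.05,-0.004,0,0,0,0, 0,0,0,0,0,0,0]'>/dev/null; python3 g.py;  python3 -m crank '[0,0.05,-0.004,0,0,0,0, 0,0,0,0,0,0,0]'>/dev/null; python3 g.py; python3 -m crank '[0,0.05,-0.004,0,0,0,0, 0,0,0,0,0,0,0]'>/dev/null; python3 g.py; python3 -m crank '[0,0.05,-0.004,0,0,0,0, 0,0,0,0,0,0,0]'>/dev/null; python3 g.py;python3 -m crank '[0,0.05,-0.004,0,0,0,0, 0,0,0,0,0,0,0]'>/dev/null; python3 g.py
python3 -c "
from h import *
s=st();red()"
```

```text
[647.6 -32.9 292.7] [-0.1  5.2  1.5]
[648.1 -32.9 292.8] [0.7 5.8 1.8]
[648.6 -32.9 292.8] [-0.9  5.2  1.3]
[649.1 -32.8 292.8] [0.2 5.2 0.6]
[649.6 -32.7 292.9] [0.4 4.8 0.9]
[650.1 -32.7 292.9] [0.7 6.6 1.3]
t 12.72 tcp [650.1 -32.7 292.9] chest [1.043e+02 2.000e-01 2.929e+02] F [-0.1  6.6  1.3] w 0.168 turn-to-down [ 0.    -0.     0.006]
side 157 sleeve chest med [  39.2 -196.6  189.2] min [  33.7 -221.3  180.1] max [  48.9 -168.8  193.3]
top 70 sleeve chest med [  44.1 -193.8  190.7] min [  39.7 -217.4  186.3] max [  49.5 -170.8  194.8]
```

```bash
set -e
python3 -m crank '[0,0.04,-0.001,0,0,0,0,0,0,0,0,0,0,0]'>/dev/null; python3 g.py;  python3 -m crank '[0,0.04,-0.001,0,0,0,0, 0,0,0,0,0,0,0]'>/dev/null; python3 g.py;  python3 -m crank '[0,0.04,-0.001,0,0,0,0, 0,0,0,0,0,0,0]'>/dev/null; python3 g.py; python3 -m crank '[0,0.04,-0.001,0,0,0,0, 0,0,0,0,0,0,0]'>/dev/null; python3 g.py; python3 -m crank '[0,0.04,-0.001,0,0,0,0, 0,0,0,0,0,0,0]'>/dev/null; python3 g.py
python3 -c "
from h import *
s=st();red()"
```

```text
[650.5 -32.6 292.9] [0.4 5.1 0.9]
[650.9 -32.6 292.9] [1.  5.2 0.2]
[651.5 -32.5 293. ] [ 3.6  4.6 -0.7]
[651.3 -32.5 292.9] [-3.1  5.8  2.8]
[651.5 -32.5 292.9] [-4.5  5.2  3.8]
t 13.65 tcp [651.5 -32.5 292.9] chest [1.057e+02 1.000e-01 2.929e+02] F [-5.1  4.7  3.8] w 0.162 turn-to-down [-0.001 -0.     0.006]
side 149 sleeve chest med [  53.1 -196.5  186.7] min [  48.9 -221.1  177.9] max [  62.9 -169.6  190.5]
top 67 sleeve chest med [  58.  -194.4  188.6] min [  53.6 -218.4  183.6] max [  63.2 -171.3  193.9]
```

```bash
python3 -m crank '[0.06,-0.04,-0.02,0,0,0,0, 0,0,0,0,0,0,0]'; python3 -m crank '[0,0,0,0,0,0,0.3,0,0,0,0,0,0,0.3,0,0,0,0,0,0,0.3,0,0,0,0,0,0,0.3]'
python3 -c "
from h import *
s=st();red()"
```

```text
time: 13.92
tool_pos: [651.2, -32.5, 293.0]
eef_rot: [0.0, 0.663, 0.748, -0.0]
contact_force: [-2.1, 1.7, -0.5]
width: 0.166
gripper_force: 60.8
time: 14.25
tool_pos: [651.5, -32.5, 293.1]
eef_rot: [0.0, 0.663, 0.748, -0.0]
contact_force: [0.0, -0.1, -0.2]
width: 0.301
gripper_force: 0.0
t 14.25 tcp [651.5 -32.5 293.1] chest [1.057e+02 2.000e-01 2.931e+02] F [ 0.  -0.1 -0.2] w 0.301 turn-to-down [0.    0.    0.006]
side 148 sleeve chest med [  53.6 -197.   186.5] min [  47.6 -220.9  178.7] max [  63.1 -169.1  190.9]
top 67 sleeve chest med [  57.5 -194.6  188.8] min [  53.3 -217.1  182.3] max [  62.8 -171.   193.3]
```

```bash
python3 -m crank '[0,0,-2,0,0,0,0.3, 0,0,-3,0,0,0,0.3, 0,0,-4,0,0,0,0.3, 0,0,-1,0,0,0,0.3]'
python3 -c "
from h import *
s=st();r=rot(s['eef_rot']);red();a=[454,325,200];print(step(s['tool_pos'],a,r,12),step(a,[454,325,37],r,5))
c=vision.camera('top');P=cloud(c);hsv=cv2.cvtColor(c['pixels'],cv2.COLOR_BGR2HSV)
m=(hsv[...,0]>20)&(hsv[...,0]<33)&(hsv[...,1]>150)&(P[...,2]>70)&(P[...,2]<90);q=P[m];print(cv2.minEnclosingCircle(q[:,:2].astype(np.float32)))"
```

```text
time: 14.68
tool_pos: [652.6, -32.9, 398.7]
eef_rot: [0.002, 0.663, 0.748, 0.002]
contact_force: [1.2, -1.5, 1.4]
width: 0.296
gripper_force: 0.0
t 14.68 tcp [652.6 -32.9 398.7] chest [106.8  -0.4 398.7] F [ 1.2 -1.5  1.4] w 0.296 turn-to-down [0.006 0.001 0.005]
side 150 sleeve chest med [  52.9 -196.5  186.5] min [  47.8 -220.9  178.6] max [  65.1 -169.   191.5]
top 66 sleeve chest med [  57.7 -195.2  188.1] min [  53.6 -218.3  183. ] max [  63.2 -171.2  192.1]
[ 3.161 -1.295  1.647] [ 2.00e-03 -1.90e-02  3.26e+00]
((454.66851806640625, 325.8999328613281), 26.139244079589844)
```

```bash
python3 -m crank '[3.16,-1.29,0,0,0,0,0.3, 3.16,-1.29,0,0,0,0,0.3, 3.16,-1.29,0,0,0,0,0.5, 3.16,-1.29,0,0,0,0,0.7, 3.16,-1.29,0,0,0,0,1, 3.16,-1.29,0,0,0,0,1, 3.16,-1.29,1,0,0,0,1, 3.16,-1.29,2,0,0,0,1, 3.16,-1.29,2,0,0,0,1, 3.16,-1.29,2,0,0,0,1]'
python3 -m crank '[3.16,-1.29,2,0,0,0,1, 3.16,-1.29,3,0,0,0,1, 0,0,3,0,0,0,1, 0,0,2.5,0,0,0,1, 0,0,0,0,0,0,1,0,0,0,0,0,0,1]'
python3 -c "
from h import *
s=st();r=rot(s['eef_rot']);a=s['tool_pos'];print(step(a,[454.5,325.5,37],r))"
```

```text
time: 15.67
tool_pos: [483.7, 267.1, 321.5]
eef_rot: [-0.0, 0.663, 0.749, -0.0]
contact_force: [1.1, 1.2, -0.5]
width: 1.0
gripper_force: 0.0
time: 16.17
tool_pos: [452.8, 322.3, 219.6]
eef_rot: [0.0, 0.663, 0.748, -0.002]
contact_force: [-0.2, -1.0, 0.2]
width: 0.998
gripper_force: 0.0
t 16.17 tcp [452.8 322.3 219.6] chest [-51.  375.5 219.6] F [-0.2 -1.   0.2] w 0.998 turn-to-down [-0.002  0.002  0.006]
[ 0.336  0.251 18.255]
```

```bash
python3 -m crank '[0.33,0.25,3,0,0,0,1, 0,0,3,0,0,0,1, 0,0,3,0,0,0,1, 0,0,3,0,0,0,1, 0,0,3,0,0,0,1, 0,0,2,0,0,0,1, 0,0,1.2,0,0,0,1,0,0,0,0,0,0,1]'
python3 -m crank '[0,0,0,0,0,0,0.8, 0,0,0,0,0,0,0.6, 0,0,0,0,0,0,0.5,0,0,0,0,0,0,0.5,0,0,0,0,0,0,0.5]'
python3 -c "
from h import *
s=st();print(s['gripper_force'])"
```

```text
time: 16.83
tool_pos: [455.4, 326.3, 37.7]
eef_rot: [-0.0, 0.663, 0.748, -0.001]
contact_force: [-0.1, -0.3, 0.3]
width: 1.004
gripper_force: 0.0
time: 17.25
tool_pos: [456.3, 327.4, 41.0]
eef_rot: [-0.0, 0.663, 0.748, 0.001]
contact_force: [-4.4, -4.0, 21.3]
width: 0.652
gripper_force: 59.8
t 17.25 tcp [456.3 327.4  41. ] chest [-46.9 380.   41. ] F [-4.4 -4.  21.3] w 0.652 turn-to-down [ 0.002 -0.002  0.006]
59.820879072576645
```

```bash
python3 -m crank '[0,0,-0.4,0,0,0,0.5, 0,0,-1,0,0,0,0.5, 0,0,-2,0,0,0,0.5, 0,0,-3,0,0,0,0.5, 0,0,-3,0,0,0,0.5, 0,0,-3,0,0,0,0.5, 0,0,-3,0,0,0,0.5, 0,0,-1.2,0,0,0,0.5,0,0,0,0,0,0,0.5,0,0,0,0,0,0,0.5]'
python3 -c "
from h import *
s=st();r=rot(s['eef_rot']);a=s['tool_pos'];print(s['gripper_force'],step(a,[*ch([-50,-72,0])[:2],a[2]],r,15)); red()
c=vision.camera('side'); cv2.imwrite('pics/side3.png',cv2.resize(c['pixels'][50:300,160:460],None,fx=2,fy=2))"
```

```text
time: 18.08
tool_pos: [455.3, 326.8, 205.0]
eef_rot: [-0.0, 0.663, 0.749, 0.001]
contact_force: [-0.9, 0.4, -2.7]
width: 0.646
gripper_force: 63.1
t 18.08 tcp [455.3 326.8 205. ] chest [-47.9 379.6 205. ] F [-0.9  0.4 -2.7] w 0.646 turn-to-down [ 0.001 -0.001  0.006]
63.06369343190454 [-3.011e+00 -3.200e-02 -3.000e-03]
side 147 sleeve chest med [  53.  -196.5  186.6] min [  47.1 -221.2  178.4] max [  62.3 -169.9  192.1]
top 70 sleeve chest med [  57.7 -194.7  188.6] min [  53.4 -218.7  184.5] max [  62.9 -170.9  194.3]
```

View pics/side3.png

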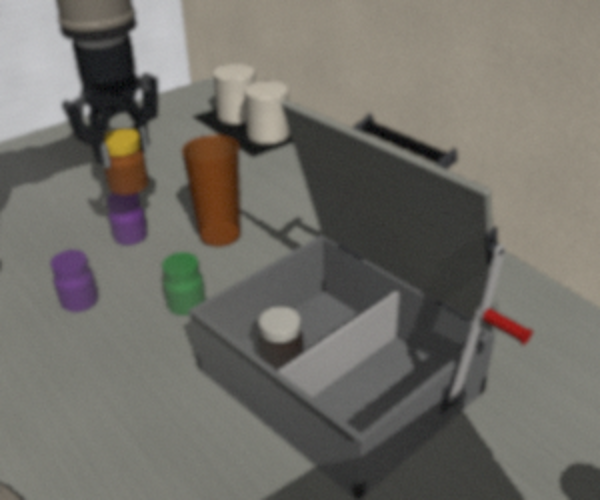

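The jar hangs upright in the fingers at (125,160), and the lid stands on its locked stay with the sleeve at (507,327). I'll carry the jar over to the right well.

```bash
python3 -m crank '[-2,0,0,0,0,0,0.5, -3,-0.03,0,0,0,0,0.5, -3,-0.03,0,0,0,0,0.5, -3,-0.03,0,0,0,0,0.5, -3,-0.03,0,0,0,0,0.5, -3,-0.03,0,0,0,0,0.5, -3,-0.03,0,0,0,0,0.5, -3,-0.03,0,0,0,0,0.5,-3,-0.03,0,0,0,0,0.5,-3,-0.03,0,0,0,0,0.5]'
python3 -m crank '[-3,-0.03,0,0,0,0,0.5, -3,-0.03,0,0,0,0,0.5, -3,-0.03,0,0,0,0,0.5, -3,-0.03,0,0,0,0,0.5, -3,-0.03,0,0,0,0,0.5, -1.2,-0.03,0,0,0,0,0.5, 0,0,0,0,0,0,0.5,0,0,0,0,0,0,0.5]'
python3 -c "
from h import *
s=st();r=rot(s['eef_rot']);a=s['tool_pos'];print(s['gripper_force'],step(a,ch([-50,-72,49]),r)); red()
c=vision.camera('top');P=inch(cloud(c));hsv=cv2.cvtColor(c['pixels'],cv2.COLOR_BGR2HSV);v=(P[...,2]>90)&(P[...,2]<125)&(abs(P[...,0])<140)&(abs(P[...,1])<160);q=P[v];print(np.percentile(q[:,1],[0.5,99.5]),np.percentile(q[:,0],[0.5,99.5]))
m=(P[...,2]>70)&(P[...,2]<93)&(abs(P[...,0])<100)&(abs(P[...,1])<20);print('divider',np.median(P[m],0),m.sum())"
```

```text
time: 19.07
tool_pos: [487.1, 36.8, 203.5]
eef_rot: [-0.0, 0.663, 0.749, -0.001]
contact_force: [0.8, -0.1, -2.3]
width: 0.645
gripper_force: 63.1
time: 19.73
tool_pos: [504.9, -123.1, 203.5]
eef_rot: [-0.001, 0.664, 0.748, -0.001]
contact_force: [-0.7, 0.5, -2.5]
width: 0.646
gripper_force: 63.1
t 19.73 tcp [ 504.9 -123.1  203.5] chest [-50.4 -73.  203.5] F [-0.7  0.5 -2.5] w 0.646 turn-to-down [-0.002  0.     0.004]
63.05304125882685 [ 0.107  0.068 15.45 ]
side 149 sleeve chest med [  53.4 -195.9  186.2] min [  48.4 -221.3  178.7] max [  62.2 -169.   191.1]
top 0
[-17.17596431 150.11721989] [-121.2096834    99.95062175]
divider [-0.78098637  0.70903098 87.13765332] 158
```

```bash
python3 -m crank '[0,0,2,0,0,0,0.5, 0,0,2.5,0,0,0,0.5, 0,0,2.5,0,0,0,0.5, 0,0,2.5,0,0,0,0.5, 0,0,2,0,0,0,0.5, 0,0,1.5,0,0,0,0.5, 0,0,1,0,0,0,0.5, 0,0,0.7,0,0,0,0.5,0,0,0,0,0,0,0.5,0,0,0,0,0,0,0.5]'
python3 -m crank '[0,0,0.15,0,0,0,0.5,0,0,0,0,0,0,0.5]'; python3 -m crank '[0,0,0.1,0,0,0,0.5,0,0,0,0,0,0,0.5]';python3 -m crank '[0,0,0.1,0,0,0,0.5,0,0,0,0,0,0,0.5]'
```

```text
time: 20.72
tool_pos: [505.7, -122.4, 57.8]
eef_rot: [0.0, 0.663, 0.749, 0.0]
contact_force: [-0.6, 0.3, -1.5]
width: 0.646
gripper_force: 63.1
time: 20.88
tool_pos: [506.0, -122.5, 56.7]
eef_rot: [0.0, 0.663, 0.749, 0.0]
contact_force: [-0.6, -0.4, -1.7]
width: 0.649
gripper_force: 63.1
time: 21.05
tool_pos: [505.7, -122.5, 55.3]
eef_rot: [0.0, 0.663, 0.749, 0.0]
contact_force: [-1.2, -0.2, -2.4]
width: 0.645
gripper_force: 63.1
time: 21.22
tool_pos: [505.5, -122.5, 54.0]
eef_rot: [0.0, 0.663, 0.749, 0.0]
contact_force: [0.4, -0.7, -1.9]
width: 0.647
gripper_force: 63.1
```

```bash
python3 -m crank '[0,0,0.15,0,0,0,0.5,0,0,0,0,0,0,0.5]'|sed -n '2p;4p'; python3 -m crank '[0,0,0.1,0,0,0,0.5,0,0,0,0,0,0,0.5]'|sed -n '2p;4p';python3 -m crank '[0,0,0.1,0,0,0,0.5,0,0,0,0,0,0,0.5]'|sed -n '2p;4p';python3 -m crank '[0,0,0.08,0,0,0,0.5,0,0,0,0,0,0,0.5]'|sed -n '2p;4p'
```

```text
tool_pos: [505.4, -122.5, 52.3]
contact_force: [-0.1, -0.4, -2.0]
tool_pos: [505.4, -122.6, 51.4]
contact_force: [0.1, 0.1, -0.8]
tool_pos: [505.4, -122.5, 50.4]
contact_force: [-0.7, -0.1, -1.6]
tool_pos: [505.4, -122.6, 49.6]
contact_force: [-0.1, 0.6, -3.2]
```

```bash
python3 -m crank '[0,0,0.06,0,0,0,0.5,0,0,0,0,0,0,0.5]'|sed -n '2p;4p'; python3 -m crank '[0,0,0.06,0,0,0,0.5,0,0,0,0,0,0,0.5]'|sed -n '2p;4p';python3 -m crank '[0,0,0.06,0,0,0,0.5,0,0,0,0,0,0,0.5]'|sed -n '2p;4p'
```

```text
tool_pos: [505.5, -122.7, 49.2]
contact_force: [-1.3, 0.8, 1.9]
tool_pos: [505.5, -122.7, 49.1]
contact_force: [-5.2, 1.1, 16.7]
tool_pos: [505.6, -122.7, 49.0]
contact_force: [-9.2, 2.0, 30.8]
```

```bash
python3 -m crank '[0,0,-0.1,0,0,0,0.5,0,0,0,0,0,0,0.5]'|sed -n '2p;4p'; python3 -m crank '[0,0,0,0,0,0,0.7,0,0,0,0,0,0,0.85,0,0,0,0,0,0,0.88,0,0,0,0,0,0,0.88,0,0,0,0,0,0,0.88]';  python3 -m crank '[0,0,-0.5,0,0,0,0.88,0,0,-1.5,0,0,0,0.88,0,0,-3,0,0,0,0.88,0,0,-3,0,0,0,0.88,0,0,-3,0,0,0,0.88,0,0,-3,0,0,0,0.88,0,0,-3,0,0,0,0.88,0,0,-3,0,0,0,0.88,0,0,-2,0,0,0,0.88,0,0,0,0,0,0,0.88]'
python3 -c "
from h import *
s=st();red()
c=vision.camera('side'); cv2.imwrite('pics/side4.png',cv2.resize(c['pixels'][50:300,160:460],None,fx=2,fy=2))
P=inch(cloud(c));hsv=cv2.cvtColor(c['pixels'],cv2.COLOR_BGR2HSV)
m=(hsv[...,0]>20)&(hsv[...,0]<33)&(hsv[...,1]>150)&(c['depth']>0)&(abs(P[...,0])<120)&(abs(P[...,1])<150);q=P[m];print(len(q),q.min(0).round(),q.max(0).round(),np.percentile(q[:,2],95))"
```

```text
tool_pos: [505.7, -122.7, 49.2]
contact_force: [-1.9, -2.2, 6.4]
time: 22.97
tool_pos: [508.8, -122.4, 50.0]
eef_rot: [0.002, 0.663, 0.749, 0.002]
contact_force: [12.5, 1.2, 7.8]
width: 0.884
gripper_force: 5.3
time: 23.8
tool_pos: [507.0, -123.0, 272.7]
eef_rot: [0.002, 0.663, 0.748, 0.002]
contact_force: [1.0, 0.2, 0.4]
width: 0.879
gripper_force: 0.0
t 23.8 tcp [ 507.  -123.   272.7] chest [-48.2 -73.2 272.7] F [1.  0.2 0.4] w 0.879 turn-to-down [0.005 0.    0.006]
side 149 sleeve chest med [  53.3 -196.7  186.4] min [  48.9 -221.2  178.7] max [  64.  -169.5  190.4]
top 0
339 [ -77. -100.   69.] [-27. -49.  88.] 86.84850601393286
```

View pics/side4.png

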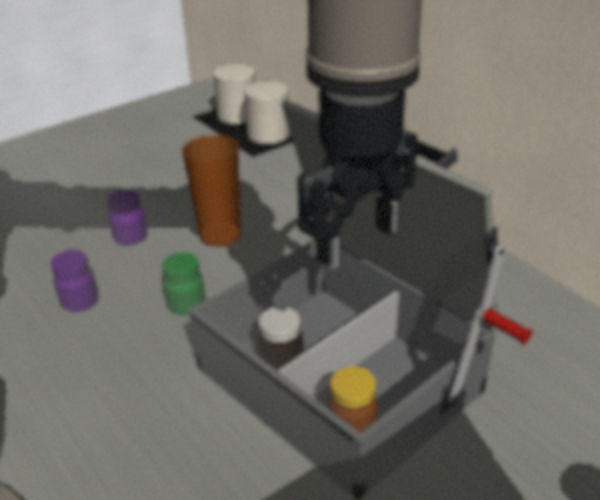

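The yellow-capped jar stands upright in the right well at (355,395), and the stay is still locked with the sleeve at (507,327). Now to the sleeve, with the gripper tilted outward so its body stays clear of the stay's upper link.

```bash
python3 -m crank '[-2.9,0,0,0,0,0,0.5,-3,0,0,0,0,0,0.5,-3,0,0,0,0,0,0.5,-3,0,0,0,0,0,0.5,-3,0,0,0,0,0,0.5,0,0,0,0,0.09,0,0.5,0,0,0,0,0.09,0,0.5,0,0,0,0,0.09,0,0.5,0,0,0,0,0.08,0,0.5,0,0,0,0,0,0,0.5]'
python3 -c "
from h import *
s=st();red();r=rot(s['eef_rot']);print('zaxis chest',(r.as_matrix()[:,2]@M).round(3))
a=s['tool_pos'];b=ch([57,-223,238]);print(step(a,b,r,5),step(b,ch([57,-196.5,162.6]),r,5))"
```

```text
time: 24.78
tool_pos: [521.9, -272.8, 266.2]
eef_rot: [-0.133, 0.655, 0.735, 0.116]
contact_force: [-0.8, -0.4, -0.7]
width: 0.499
gripper_force: 0.0
t 24.78 tcp [ 521.9 -272.8  266.2] chest [ -50.6 -223.7  266.2] F [-0.8 -0.4 -0.7] w 0.499 turn-to-down [-0.004 -0.355  0.   ]
side 101 sleeve chest med [  53.3 -207.7  186.4] min [ -31.3 -238.1  178.3] max [  64.1 -185.   273.2]
top 69 sleeve chest med [  57.8 -194.1  188.4] min [  53.2 -219.2  182.4] max [  62.2 -171.2  192.6]
zaxis chest [-0.004  0.348 -0.938]
[-0.183  2.154  0.523] [-0.028  0.007  1.598]
```

```bash
python3 -m crank '[-0.18,2.17,0.5,0,0,0,0.5,-0.18,2.17,0.5,0,0,0,0.5,-0.18,2.17,0.5,0,0,0,0.5,-0.18,2.17,0.5,0,0,0,0.5,-0.18,2.17,0.5,0,0,0,0.5,0,0,0,0,0,0,0.5,0,0,0,0,0,0,0.5]'
python3 -m crank '[0,0,2.5,0,0,0,0.5,0,0,2.5,0,0,0,0.5,0,0,1.5,0,0,0,0.5,0,0,1,0,0,0,0.5,0,0,0,0,0,0,0.4,0,0,0,0,0,0,0.4]'
python3 -c "
from h import *
s=st();r=rot(s['eef_rot']);print(step(s['tool_pos'],ch([57.5,-196.5,162.6]),r));red()
c=vision.camera('side'); cv2.imwrite('pics/side5.png',cv2.resize(c['pixels'][100:300,280:460],None,fx=3,fy=3))"
```

```text
time: 25.47
tool_pos: [632.0, -255.3, 241.2]
eef_rot: [-0.131, 0.652, 0.738, 0.114]
contact_force: [0.0, -0.5, -0.2]
width: 0.502
gripper_force: 0.0
time: 25.97
tool_pos: [627.9, -231.7, 172.6]
eef_rot: [-0.13, 0.653, 0.737, 0.115]
contact_force: [0.6, -0.6, 0.6]
width: 0.403
gripper_force: 0.0
t 25.97 tcp [ 627.9 -231.7  172.6] chest [  59.5 -195.1  172.6] F [ 0.6 -0.6  0.6] w 0.403 turn-to-down [-0.001 -0.349  0.006]
[-0.475 -0.197  0.887]
side 72 sleeve chest med [  52.8 -212.5  186.7] min [   2.6 -227.7  174.9] max [  77.2 -170.2  239.9]
top 57 sleeve chest med [  58.  -201.5  188.5] min [  43.8 -218.4  183.1] max [  63.4 -173.6  232.7]
```

View pics/side5.png

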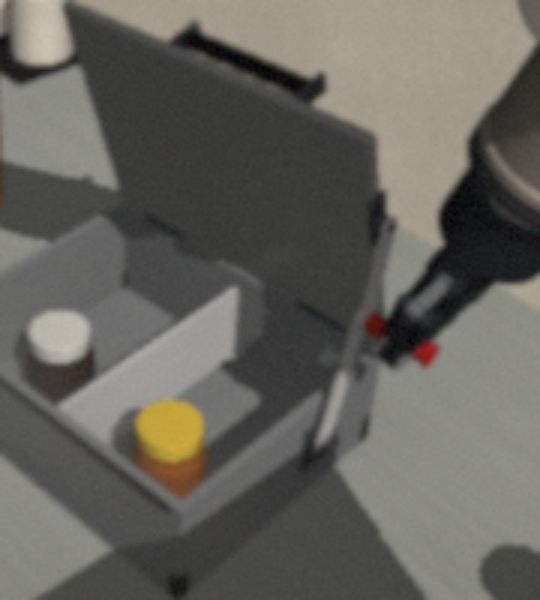

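The fingers straddle the sleeve at about (400,340), with red visible on both sides. I'll centre the tool and close.

```bash
python3 -m crank '[-0.3,-0.2,0.4,0,0,0,0.4,0,0,0.45,0,0,0,0.4,0,0,0,0,0,0,0.3,0,0,0,0,0,0,0.26,0,0,0,0,0,0,0.26]'
python3 g.py
python3 -m crank '[0,0,0,0,0,0,0.21,0,0,0,0,0,0,0.21]'; python3 g.py; python3 -m crank '[0,0,0,0,0,0,0.17,0,0,0,0,0,0,0,0,0,0,0,0,0,0]';python3 g.py
```

```text
time: 26.53
tool_pos: [626.1, -231.9, 162.9]
eef_rot: [-0.13, 0.653, 0.737, 0.115]
contact_force: [0.5, -0.9, 0.3]
width: 0.259
gripper_force: 0.0
[ 626.1 -231.9  162.9] [ 0.4 -0.9  0.3]
time: 26.7
tool_pos: [626.2, -231.9, 163.0]
eef_rot: [-0.13, 0.653, 0.737, 0.115]
contact_force: [0.9, -0.3, 0.4]
width: 0.208
gripper_force: 0.4
[ 626.2 -231.9  163. ] [ 0.8 -0.4  0.4]
time: 26.95
tool_pos: [626.4, -232.0, 163.2]
eef_rot: [-0.13, 0.653, 0.737, 0.116]
contact_force: [3.6, -0.8, 1.7]
width: 0.17
gripper_force: 58.4
[ 626.4 -232.   163.2] [ 3.5 -1.2  1.7]
```

```bash
python3 - <<'E'
import numpy as np
ph=np.concatenate([np.arange(1.345,1.75,.02),np.arange(1.77,3.30,.04)]); ph[-1]=3.278
p=12.5*np.c_[np.cos(ph),np.sin(ph)]; d=np.diff(p,axis=0)
for i,(dx,dz) in enumerate(d): print(round(ph[i+1],3),f"{.346*dz:.2f},{dx:.2f},{-.938*dz:.2f},0,0,0,0,", end="\n" if i%2 else "   ")
E
```

```text
1.365 0.02,-0.24,-0.05,0,0,0,0,   1.385 0.02,-0.25,-0.05,0,0,0,0,
1.405 0.02,-0.25,-0.04,0,0,0,0,   1.425 0.01,-0.25,-0.04,0,0,0,0,
1.445 0.01,-0.25,-0.03,0,0,0,0,   1.465 0.01,-0.25,-0.03,0,0,0,0,
1.485 0.01,-0.25,-0.02,0,0,0,0,   1.505 0.01,-0.25,-0.02,0,0,0,0,
1.525 0.00,-0.25,-0.01,0,0,0,0,   1.545 0.00,-0.25,-0.01,0,0,0,0,
1.565 0.00,-0.25,-0.00,0,0,0,0,   1.585 -0.00,-0.25,0.00,0,0,0,0,
1.605 -0.00,-0.25,0.01,0,0,0,0,   1.625 -0.00,-0.25,0.01,0,0,0,0,
1.645 -0.01,-0.25,0.02,0,0,0,0,   1.665 -0.01,-0.25,0.02,0,0,0,0,
1.685 -0.01,-0.25,0.02,0,0,0,0,   1.705 -0.01,-0.25,0.03,0,0,0,0,
1.725 -0.01,-0.25,0.03,0,0,0,0,   1.745 -0.01,-0.25,0.04,0,0,0,0,
1.77 -0.02,-0.31,0.05,0,0,0,0,   1.81 -0.04,-0.49,0.10,0,0,0,0,
1.85 -0.04,-0.48,0.12,0,0,0,0,   1.89 -0.05,-0.48,0.14,0,0,0,0,
1.93 -0.06,-0.47,0.16,0,0,0,0,   1.97 -0.06,-0.46,0.17,0,0,0,0,
2.01 -0.07,-0.46,0.19,0,0,0,0,   2.05 -0.08,-0.45,0.21,0,0,0,0,
2.09 -0.08,-0.44,0.22,0,0,0,0,   2.13 -0.09,-0.43,0.24,0,0,0,0,
2.17 -0.09,-0.42,0.26,0,0,0,0,   2.21 -0.10,-0.41,0.27,0,0,0,0,
2.25 -0.11,-0.40,0.29,0,0,0,0,   2.29 -0.11,-0.38,0.30,0,0,0,0,
2.33 -0.12,-0.37,0.32,0,0,0,0,   2.37 -0.12,-0.36,0.33,0,0,0,0,
2.41 -0.13,-0.34,0.34,0,0,0,0,   2.45 -0.13,-0.33,0.36,0,0,0,0,
2.49 -0.14,-0.31,0.37,0,0,0,0,   2.53 -0.14,-0.30,0.38,0,0,0,0,
2.57 -0.14,-0.28,0.39,0,0,0,0,   2.61 -0.15,-0.26,0.40,0,0,0,0,
2.65 -0.15,-0.24,0.41,0,0,0,0,   2.69 -0.15,-0.23,0.42,0,0,0,0,
2.73 -0.16,-0.21,0.43,0,0,0,0,   2.77 -0.16,-0.19,0.43,0,0,0,0,
2.81 -0.16,-0.17,0.44,0,0,0,0,   2.85 -0.16,-0.15,0.45,0,0,0,0,
2.89 -0.17,-0.13,0.45,0,0,0,0,   2.93 -0.17,-0.11,0.46,0,0,0,0,
2.97 -0.17,-0.10,0.46,0,0,0,0,   3.01 -0.17,-0.08,0.46,0,0,0,0,
3.05 -0.17,-0.06,0.47,0,0,0,0,   3.09 -0.17,-0.04,0.47,0,0,0,0,
3.13 -0.17,-0.02,0.47,0,0,0,0,   3.17 -0.17,0.00,0.47,0,0,0,0,
3.21 -0.17,0.02,0.47,0,0,0,0,   3.25 -0.17,0.04,0.47,0,0,0,0,
3.278 -0.12,0.04,0.33,0,0,0,0,
```

```bash
cat > g2.py <<'E'
import sys; from h import *
s=env.sense(); f=s["contact_force"]@M; p=inch(s["tool_pos"]); r=rot(s["eef_rot"]).as_matrix()
g=p-19*(r[:,2]@M); v=np.array([g[0]-30,g[2]-60]); ph=np.arctan2(v[1],v[0]); u=v/np.hypot(*v)
fr=f[0]*u[0]+f[2]*u[1]; ft=-f[0]*u[1]+f[2]*u[0]
print("t",round(s["time"],2),"g",g.round(1),"phi",ph.round(3),"rad",np.hypot(*v).round(1),"F",f.round(1),"radial",fr.round(1),"tang",ft.round(1)); sys.exit(int(abs(fr)>12 or abs(ft)>22))
E
set -e; python3 g2.py
python3 -m crank '[0.02,-0.24,-0.05,0,0,0,0]'>/dev/null; python3 g2.py; python3 -m crank '[0.02,-0.25,-0.05,0,0,0,0]'>/dev/null; python3 g2.py; python3 -m crank '[0.02,-0.25,-0.04,0,0,0,0,0,0,0,0,0,0,0]'>/dev/null; python3 g2.py
```

```text
t 26.95 g [  57.9 -201.6  181. ] phi 1.344 rad 124.2 F [ 3.5 -1.2  1.7] radial 2.4 tang -3.0
t 27.03 g [  55.8 -201.6  181.5] phi 1.361 rad 124.2 F [ 4.1 -1.8  3.6] radial 4.4 tang -3.2
t 27.12 g [  52.9 -201.6  182.1] phi 1.385 rad 124.2 F [ 2.8 -1.6  3.1] radial 3.6 tang -2.1
t 27.28 g [  49.7 -201.6  182.6] phi 1.412 rad 124.1 F [ 1.2 -1.8  5.2] radial 5.3 tang -0.3
```

```bash
set -e
python3 -m crank '[0.02,-0.25,-0.06,0,0,0,0,0.01,-0.25,-0.03,0,0,0,0]'>/dev/null; python3 g2.py; python3 -m crank '[0.01,-0.25,-0.03,0,0,0,0,0.01,-0.25,-0.02,0,0,0,0]'>/dev/null; python3 g2.py; python3 -m crank '[0.01,-0.25,-0.02,0,0,0,0,0,-0.25,-0.01,0,0,0,0]'>/dev/null; python3 g2.py; python3 -m crank '[0,-0.25,-0.01,0,0,0,0,0,-0.25,0,0,0,0,0,0,0,0,0,0,0,0]'>/dev/null; python3 g2.py
```

```text
t 27.45 g [  45.  -201.6  183.2] phi 1.45 rad 124.2 F [ 2.3 -1.8  3. ] radial 3.3 tang -1.9
t 27.62 g [  39.8 -201.6  183.8] phi 1.491 rad 124.2 F [ 2.2 -2.   4.3] radial 4.5 tang -1.8
t 27.78 g [  34.8 -201.6  184.1] phi 1.532 rad 124.2 F [ 2.1 -1.6  4.4] radial 4.5 tang -1.9
t 28.03 g [  29.6 -201.6  184.2] phi 1.574 rad 124.2 F [-1.5 -1.   4.8] radial 4.8 tang 1.5
```

Steady. Continuing down the arc.

```bash
set -e
python3 -m crank '[0,-0.25,-0.02,0,0,0,0,0,-0.25,0.01,0,0,0,0,0,-0.25,0.01,0,0,0,0]'>/dev/null; python3 g2.py; python3 -m crank '[-0.01,-0.25,0.02,0,0,0,0,-0.01,-0.25,0.02,0,0,0,0,-0.01,-0.25,0.02,0,0,0,0]'>/dev/null; python3 g2.py; python3 -m crank '[-0.01,-0.25,0.03,0,0,0,0,-0.01,-0.25,0.03,0,0,0,0,-0.01,-0.25,0.04,0,0,0,0]'>/dev/null; python3 g2.py; python3 -m crank '[-0.02,-0.31,0.05,0,0,0,0,-0.04,-0.49,0.1,0,0,0,0]'>/dev/null; python3 g2.py;  python3 -m crank '[-0.04,-0.48,0.12,0,0,0,0,-0.05,-0.48,0.14,0,0,0,0,0,0,0,0,0,0,0]'>/dev/null; python3 g2.py
```

```text
t 28.28 g [  22.4 -201.6  184.1] phi 1.632 rad 124.3 F [ 0.1 -1.2  3. ] radial 3.0 tang -0.2
t 28.53 g [  14.8 -201.7  183.4] phi 1.693 rad 124.3 F [-0.   0.1  4.1] radial 4.1 tang -0.5
t 28.78 g [   7.4 -201.7  182.3] phi 1.754 rad 124.4 F [-0.6 -0.1  2.6] radial 2.6 tang 0.1
t 28.95 g [  -0.5 -201.7  180.7] phi 1.818 rad 124.4 F [-0.9  1.8  1. ] radial 1.2 tang 0.6
t 29.2 g [ -11.4 -201.8  177.5] phi 1.909 rad 124.6 F [-3.3  1.2 -1.6] radial -0.4 tang 3.6
```

```bash
set -e
python3 -m crank '[-0.06,-0.47,0.16,0,0,0,0,-0.06,-0.46,0.17,0,0,0,0]'>/dev/null; python3 g2.py; python3 -m crank '[-0.07,-0.46,0.19,0,0,0,0,-0.08,-0.45,0.21,0,0,0,0]'>/dev/null; python3 g2.py; python3 -m crank '[-0.08,-0.44,0.22,0,0,0,0,-0.09,-0.43,0.24,0,0,0,0]'>/dev/null; python3 g2.py; python3 -m crank '[-0.09,-0.42,0.26,0,0,0,0,-0.1,-0.41,0.27,0,0,0,0]'>/dev/null; python3 g2.py;  python3 -m crank '[-0.11,-0.4,0.29,0,0,0,0,-0.11,-0.38,0.3,0,0,0,0,0,0,0,0,0,0,0]'>/dev/null; python3 g2.py
```

```text
t 29.37 g [ -19.4 -201.8  174.4] phi 1.979 rad 124.6 F [-1.8  1.6 -0.2] radial 0.5 tang 1.7
t 29.53 g [ -28.9 -201.9  169.9] phi 2.062 rad 124.7 F [-1.3  2.3 -2.5] radial -1.6 tang 2.3
t 29.7 g [ -37.5 -201.9  165. ] phi 2.142 rad 124.8 F [-0.6  3.5 -4.6] radial -3.6 tang 3.1
t 29.87 g [ -45.7 -202.   159.3] phi 2.222 rad 124.9 F [ 0.1  3.8 -5.5] radial -4.4 tang 3.3
t 30.12 g [ -54.  -202.1  152.6] phi 2.307 rad 125.1 F [ 0.5  4.2 -7. ] radial -5.6 tang 4.3
```

```bash
set -e
python3 -m crank '[-0.12,-0.35,0.34,0,0,0,0,-0.12,-0.35,0.34,0,0,0,0]'>/dev/null; python3 g2.py; python3 -m crank '[-0.13,-0.33,0.35,0,0,0,0,-0.13,-0.32,0.36,0,0,0,0]'>/dev/null; python3 g2.py; python3 -m crank '[-0.14,-0.3,0.37,0,0,0,0,-0.14,-0.29,0.38,0,0,0,0]'>/dev/null; python3 g2.py; python3 -m crank '[-0.14,-0.27,0.39,0,0,0,0,-0.15,-0.25,0.4,0,0,0,0]'>/dev/null; python3 g2.py;  python3 -m crank '[-0.15,-0.23,0.41,0,0,0,0,-0.15,-0.22,0.42,0,0,0,0,0,0,0,0,0,0,0]'>/dev/null; python3 g2.py
```

```text
t 30.28 g [ -60.3 -202.2  146.1] phi 2.38 rad 124.8 F [-2.4  4.1 -2.9] radial -0.3 tang 3.8
t 30.45 g [ -67.2 -202.3  138.3] phi 2.464 rad 124.9 F [-3.   4.2 -2.4] radial 0.8 tang 3.7
t 30.62 g [ -73.2 -202.3  130.3] phi 2.544 rad 124.9 F [-2.6  4.  -3.7] radial 0.1 tang 4.5
t 30.78 g [ -78.5 -202.4  121.8] phi 2.624 rad 124.9 F [-4.2  3.7 -1.9] radial 2.7 tang 3.8
t 31.03 g [ -83.5 -202.3  112.4] phi 2.709 rad 125.0 F [-3.7  4.  -5.5] radial 1.1 tang 6.6
```

```bash
set -e
python3 -m crank '[-0.16,-0.21,0.43,0,0,0,0,-0.16,-0.19,0.43,0,0,0,0]'>/dev/null; python3 g2.py; python3 -m crank '[-0.16,-0.17,0.44,0,0,0,0,-0.16,-0.15,0.45,0,0,0,0]'>/dev/null; python3 g2.py; python3 -m crank '[-0.17,-0.13,0.45,0,0,0,0,-0.17,-0.11,0.46,0,0,0,0]'>/dev/null; python3 g2.py; python3 -m crank '[-0.17,-0.1,0.46,0,0,0,0,-0.17,-0.08,0.46,0,0,0,0]'>/dev/null; python3 g2.py;  python3 -m crank '[-0.17,-0.06,0.47,0,0,0,0,-0.17,-0.04,0.47,0,0,0,0,0,0,0,0,0,0,0]'>/dev/null; python3 g2.py
python3 -c "
from h import *
c=vision.camera('side'); cv2.imwrite('pics/side6.png',cv2.resize(c['pixels'][130:330,230:450],None,fx=3,fy=3))"
```

```text
t 31.2 g [ -86.9 -202.6  104. ] phi 2.782 rad 124.9 F [-5.2  3.1 -3.8] radial 3.5 tang 5.4
t 31.37 g [ -90.1 -202.6   94.4] phi 2.863 rad 124.9 F [-4.   3.1 -4.7] radial 2.6 tang 5.6
t 31.53 g [ -92.5 -202.6   84.6] phi 2.943 rad 124.9 F [-4.8  3.3 -4.6] radial 3.8 tang 5.5
t 31.7 g [ -94.2 -202.7   74.8] phi 3.023 rad 125.0 F [-4.   2.6 -6. ] radial 3.3 tang 6.5
t 31.95 g [ -95.  -202.5   64.3] phi 3.107 rad 125.1 F [-4.6  2.7 -6.4] radial 4.4 tang 6.6
```

View pics/side6.png

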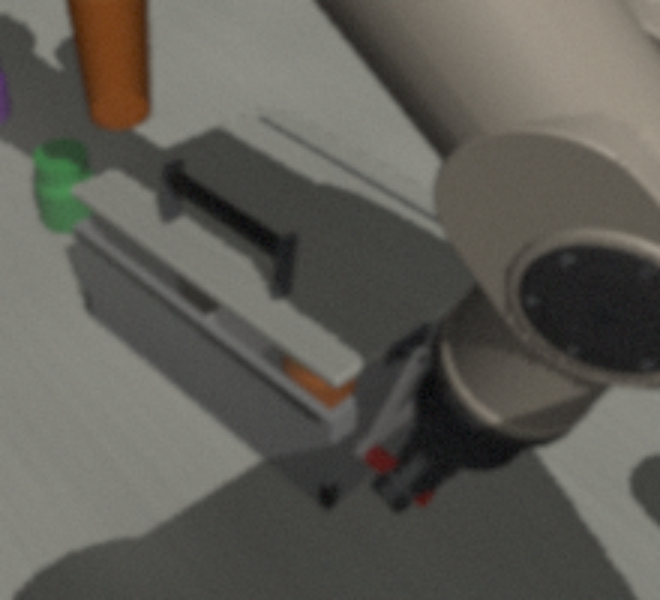

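The lid is nearly shut: the amber jar shows through the front gap at (315,380), and the sleeve is held at (400,480). I'll finish in small steps.

```bash
set -e
python3 -m crank '[-0.13,-0.0,0.35,0,0,0,0,-0.13,0.0,0.35,0,0,0,0]'>/dev/null; python3 g2.py; python3 -m crank '[-0.13,0.02,0.35,0,0,0,0]'>/dev/null; python3 g2.py; python3 -m crank '[-0.1,0.02,0.28,0,0,0,0]'>/dev/null; python3 g2.py; python3 -m crank '[-0.08,0.02,0.2,0,0,0,0]'>/dev/null; python3 g2.py;  python3 -m crank '[-0.05,0.02,0.14,0,0,0,0]'>/dev/null; python3 g2.py;python3 -m crank '[-0.04,0.01,0.1,0,0,0,0,0,0,0,0,0,0,0]'>/dev/null; python3 g2.py
```

```text
t 32.17 g [ -94.9 -202.7   57.9] phi -3.125 rad 124.9 F [-4.7  3.1 -6.4] radial 4.8 tang 6.3
t 32.25 g [ -94.8 -202.7   54.1] phi -3.094 rad 124.9 F [-7.   3.2 -6.1] radial 7.2 tang 5.8
t 32.33 g [ -94.6 -202.7   51. ] phi -3.07 rad 124.9 F [-6.   3.1 -5.5] radial 6.4 tang 5.1
t 32.42 g [ -94.4 -202.7   48.8] phi -3.052 rad 124.9 F [-6.4  2.7 -5.9] radial 6.9 tang 5.3
t 32.5 g [ -94.3 -202.8   47.3] phi -3.04 rad 124.9 F [-6.6  2.6 -6.2] radial 7.2 tang 5.5
t 32.67 g [ -94.2 -202.8   46.3] phi -3.032 rad 124.9 F [-6.3  1.8 -7.6] radial 7.1 tang 6.9
```

```bash
set -e
for i in 1; do python3 -m crank '[-0.04,-0.02,0.1,0,0,0,0,0,0,0,0,0,0,0]'>/dev/null; python3 g2.py; done
python3 -m crank '[-0.04,0.0,0.1,0,0,0,0,0,0,0,0,0,0,0]'>/dev/null; python3 g2.py; python3 -m crank '[-0.04,0.0,0.1,0,0,0,0,0,0,0,0,0,0,0]'>/dev/null; python3 g2.py; python3 -m crank '[-0.02,0.0,0.06,0,0,0,0,0,0,0,0,0,0,0]'>/dev/null; python3 g2.py
python3 -c "
from h import *
c=vision.camera('top');P=inch(cloud(c));m=(abs(P[...,0])<105)&(abs(P[...,1])<110)&(P[...,2]<128)&(P[...,2]>60);q=P[m];A=np.c_[q[:,0],np.ones(len(q))];print(np.linalg.lstsq(A,q[:,2],rcond=None)[0],len(q))"
```

```text
t 32.83 g [ -94.1 -202.8   45.3] phi -3.024 rad 125.0 F [-3.9  2.4 -6.8] radial 4.6 tang 6.3
t 33.0 g [ -94.  -202.8   44.3] phi -3.015 rad 125.0 F [-4.5  1.8 -6.3] radial 5.2 tang 5.7
t 33.17 g [ -93.9 -202.8   43.2] phi -3.007 rad 125.0 F [-4.   3.3 -6.9] radial 4.9 tang 6.3
t 33.33 g [ -93.8 -202.8   42.6] phi -3.002 rad 125.1 F [-4.2  2.5 -6.6] radial 5.1 tang 6.0
[-4.65778572e-03  1.16594522e+02] 5613
```

```bash
set -e
python3 -m crank '[-0.02,0.01,0.06,0,0,0,0,0,0,0,0,0,0,0]'>/dev/null; python3 g2.py; python3 -m crank '[-0.02,0.01,0.06,0,0,0,0,0,0,0,0,0,0,0]'>/dev/null; python3 g2.py; python3 -m crank '[-0.02,0.0,0.06,0,0,0,0,0,0,0,0,0,0,0]'>/dev/null; python3 g2.py; python3 -m crank '[-0.02,0.0,0.06,0,0,0,0,0,0,0,0,0,0,0]'>/dev/null; python3 g2.py
```

```text
t 33.55 g [ -93.7 -202.8   41.9] phi -2.997 rad 125.1 F [-3.5  2.7 -6.5] radial 4.4 tang 5.9
t 33.72 g [ -93.6 -202.7   41.3] phi -2.992 rad 125.0 F [-4.3  2.6 -3.7] radial 4.8 tang 3.0
t 33.88 g [ -93.6 -202.6   40.9] phi -2.988 rad 125.1 F [-4.7  4.6  0. ] radial 4.7 tang -0.7
t 34.05 g [ -93.5 -202.5   40.5] phi -2.985 rad 125.0 F [-4.9  4.2  5.3] radial 4.0 tang -6.0
```

Lid force gone: it is seated. Releasing and backing out along the tool axis.

```bash
python3 -m crank '[0.01,0,-0.04,0,0,0,0,0,0,0,0,0,0,0]' | sed -n 4p; python3 -m crank '[0,0,0,0,0,0,0.3,0,0,0,0,0,0,0.4,0,0,0,0,0,0,0.4]' | tail -3; python3 -m crank '[0,0,-0.5,0,0,0,0.4,0,0,-1.5,0,0,0,0.4,0,0,-2.5,0,0,0,0.4,0,0,-3,0,0,0,0.4,0,0,-3,0,0,0,0.4,0,0,-3,0,0,0,0.4,0,0,-3,0,0,0,0.4,0,0,0,0,0,0,0.4,0,0,0,0,0,0,0.4]'
python3 -c "
from h import *
st(); red()
c=vision.camera('top');P=inch(cloud(c));m=(abs(P[...,0])<105)&(abs(P[...,1])<110)&(P[...,2]<128)&(P[...,2]>60);q=P[m];A=np.c_[q[:,0],np.ones(len(q))];print(np.linalg.lstsq(A,q[:,2],rcond=None)[0],len(q))
z=np.load('/tmp/top0.npz');P=inch(z['P']);m=(abs(P[...,0])<105)&(abs(P[...,1])<110)&(P[...,2]<128)&(P[...,2]>60);q=P[m];A=np.c_[q[:,0],np.ones(len(q))];print('at start',np.linalg.lstsq(A,q[:,2],rcond=None)[0],len(q))
c=vision.camera('side'); cv2.imwrite('pics/side7.png',c['pixels'])"
```

```text
contact_force: [-4.7, 3.1, 0.7]
contact_force: [-0.9, 0.4, -0.5]
width: 0.403
gripper_force: 0.0
time: 35.22
tool_pos: [483.3, -307.9, 179.3]
eef_rot: [-0.129, 0.653, 0.737, 0.116]
contact_force: [-0.3, 0.5, -0.7]
width: 0.399
gripper_force: 0.0
t 35.22 tcp [ 483.3 -307.9  179.3] chest [ -92.9 -254.1  179.3] F [-0.3  0.5 -0.7] w 0.399 turn-to-down [ 0.002 -0.348  0.005]
side 133 sleeve chest med [ -98.3 -199.6   47.8] min [-104.2 -220.4   36.9] max [ -88.2 -170.6   52.5]
top 42 sleeve chest med [ -93.6 -194.1   49.1] min [ -97.3 -215.8   42.5] max [ -89.9 -171.3   54.2]
[1.23622423e-03 1.15868809e+02] 5837
at start [7.54626062e-04 1.15934060e+02] 5831
```

View pics/side7.png

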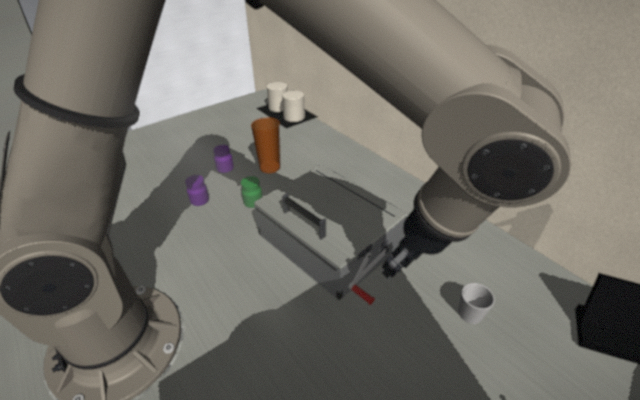

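The lid is flat shut (its slope matches the start), the sleeve is back down at (363,295), the gripper is clear at (395,265), and the bystanders stand where they were.

```bash
python3 -c "
from bench import job
print(job.close_job())"
```

```text
the job is handed in; nothing more can be done
None
```

The job is handed in, though no verdict came back: the stay locked at about 1.28 rad by my estimate, the jelly jar stood upright in the right-hand well, the lid went down under control until fully shut, the gripper ended clear, and nothing else appeared to have moved.

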